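Roll a spare conveyor roller across the check plate to the yellow band

TASK

To check the spare conveyor roller for wobble, roll it over the flat check plate with fingertip pushes on its top, until it lies at rest along the yellow band: its line of contact on the band, parallel to it and roughly centred along its length. It has to roll and stay on the plate, not be slid, picked up or carried there. Leave the other things on the bench where they are.

Things in the scene. Friction and masses are not known exactly. Their poses are not given: they have to be found in the camera images.
- roller: loose conveyor roller lying on the plate, parallel to the band to within 4 degrees: black rubber cylinder 50 mm in diameter, 160 mm long, plus a stub axle 12 mm long and thick at each end, about 0.5 kg. White line along it (on top at the start), orange line opposite. Origin: centre of the cylinder; own x: its length; own z: towards the white line. Slowly rolled, it stops within a few mm
- band_mid (a point): middle of the yellow band, a flat painted strip on the plate, 220 mm long, 24 mm wide, 1 mm high to the eye but nothing to the touch. x: along the band; y: across it, the rolling direction (either way); z up. The roller starts 110 to 170 mm from it across the band, on either side, and must end above this point, its axis along the band
- check_plate: fixed flat aluminium plate, 320 mm (own x) by 440 mm (own y), 12 mm thick, with a blue lip 22 mm high over the bench and 10 mm wide at each y end. Origin: centre of its underside, on the bench; the top face, on which the roller rests, is 12 mm above it. A fingertip pressed lightly (10 to 20 N) on the roller's top and moved along y rolls it half as far
- bearing: steel ball-bearing ring, 32 mm across, 10 mm high, lying on a margin strip of the check plate; leave alone. Origin: centre of its underside
- end_cap: black plastic roller end cap, 40 mm across, 18 mm high, on the other margin strip of the check plate; leave alone. Origin: centre of its underside
- small_bin: open blue plastic bin, 140 x 100 x 70 mm high, left of the plate; leave alone. Origin: centre of its underside
- carton: closed cardboard carton, 120 x 90 x 70 mm high, right of the plate; leave alone. Origin: centre of its underside
- scanner: black and grey hand scanner, about 155 mm long, 45 mm high, lying on the left; leave alone. Origin: underside of its head
- mug: white mug, 80 mm across, 90 mm high, on the right; leave alone. Origin: centre of its underside
Not all that is in view belongs to the job. Leave any green look-alike of the roller alone.

How it is judged:
On the way:
1. the roller has turned over about its axis by almost half a turn (149 degrees or more): it rolls, it is not slid (angle between roller's own z axis and vertical above 2.6 rad), for 0.03 s.
At the end, for the whole second after the job is handed in: the roller rests on the plate along the yellow band: its centre within 12 mm of the band's centre line and 35 mm of its middle lengthwise, its axis within 8 degrees of the band, and it is at rest (y of roller in the frame of band_mid between -0.012 and 0.012 m and x of roller in the frame of band_mid between -0.035 and 0.035 m and z of roller in the frame of check_plate between 0.033 and 0.041 m and angle between the x axis of roller and the x axis of band_mid, either way round below 0.14 rad and linear speed of roller below 0.01 m/s and angular speed of roller below 0.3 rad/s); the robot touches nothing.
It fails at once if the roller is lifted off the plate (its centre more than 8 mm above its resting height) (z of roller in the frame of check_plate above 0.045 m).
It fails at once if another thing on the bench is moved by more than 15 mm (distance of any of bearing, end_cap, small_bin, carton, scanner, mug from where it was at the start of the episode above 0.015 m).
It also fails if it takes over 61 s, if anything falls off the work surface, if the arm or the gripper's body presses on something with over 40 N, if the wrist force passes 120 N, or if a joint passes its speed limit or range.

ROBOT

A 6-joint arm with a two-finger parallel gripper is mounted at the origin on the work surface. World frame = base frame: x ahead of the robot, y to its left, z up, the work surface at z = 0. Lengths are in m, angles in rad, forces in N, time in s.
With the tool pointing down it reaches from about 0.275 to 0.875 m from the base axis. Payload 12.5 kg.
Tool frame: the origin (TCP) lies at the very end of the fingers, on their centre line; the grasp point (between the pads) lies 19 mm behind it (r.grip_point_offset is the distance from the TCP to the grasp point, in m); z points along the fingers, y is the direction in which the jaws open and shut (so a half turn about z gives the same grasp; the last joint's range is limited). The gripper opens to 85 mm and grips with 20 to 120 N. Pads are 22 mm wide; open, the fingers measure 114 mm over their backs; the gripper's body (76 mm by 85 mm) begins 54 mm behind the grasp point. The pads swing forward as they close: fully open they stand 13 mm farther back than shut.
Start: joints at [-1.237, 0.351, 1.652, -0, 1.139, -0.085], TCP at [0.224, -0.502, 0.231] pointing down, gripper open.
Joint ranges: [-2.75, 2.75], [-0.79, 2.1], [0.01, 2.65], [-1.57, 4.71], [0.07, 3.14], [-2.87, 2.87]. Speed limits (rad/s): [2.22, 2.22, 2.79, 3.14, 3.14, 3.14].

INTERFACE

Orientations are given as a unit quaternion [w, x, y, z].
In Python, from station import r gives the robot as it stands.
- The arm moves only by the tool apply_moves, never from a script. Its argument "rows" is a list of rows, each a list of 3 entries, a list of its own where there are three numbers: the closure, from -1 (fully open) to 1 (shut), then the shift along the tool's x, y, z scaled (see below), then the turn, a rotation vector about the tool's x, y, z scaled (see below). A call has 1 to 8 rows; each row shifts and turns the pose as measured when the row begins, along the tool's axes as they then stand; what a row does not reach is not made up. The controller multiplies each number of a shift by 0.025 m and each number of a turn by 2 pi rad. A row lasts 1/8 s, in which the tool goes at most 62.5 mm and 10.7 degrees, less where a joint would pass 70% of its speed; a pose out of reach is approached as far as the arm can. A call with a number of a shift or a turn outside -1 to 1 is refused whole. A call with a gripper value outside its range is refused whole. The fingers move at their own pace and stop on an object; "squeeze" is the grip in N (left out, the last holds). Time passes only in rows, so rows that do not move let the fingers close. It gives the time, the measured TCP pose, the force and the opening at its end, in the units of the state.
- r.sense(): the state, without advancing time (a new reading comes with each control period).
- r.read_camera(name): name is "scene" or "top" or "wrist"; returns a dict with "color" (384x512x3 uint8, red, green, blue), "fovy" (degrees; the focal length in pixels is half the picture's height over the tangent of half this angle, whatever the lens; pixels are square), "cx", "cy" (the principal point, pixels), "camera_from_world" (4x4, takes a point from world to camera coordinates). Camera axes: x right, y up, looking along -z (the intrinsics and any distortion apply to the point x, -y, -z); pixel columns grow to the right and rows downward; lengths in m; the calibration is good to about 2 mm. The wrist camera is an equidistant fisheye: a pixel r from the principal point sees the ray r / f radians off the axis. A picture is of the moment at which its call begins. There is no depth.
- r.sign_off(): hands the job in, once; it reports no verdict.
The state is a dict: "clock": time; "joint_positions": joint angles; "dq": joint speeds; "effort": joint torques, N m; "eef_pos": TCP position; "orientation": TCP orientation; "ft_force": force on the tool from outside, world axes, zero at the start; "torque": the same for the moment, N m; "opening": opening from 0.0 (shut) to 1.0 (fully open).
Only numpy, scipy, OpenCV 4.12 (cv2) and the standard library are available. Lean on these libraries where they do the work, as an engineer would, in place of code of your own. Each camera call takes 0.05 s, during which the arm holds its last target. There are 200 camera calls.

## Working session

There is one attempt and no reset: what is moved stays moved. The work goes in short steps, Python scripts to look and compute and a tool call to move; the robot and the scene stay as the last step left them, time stands still between calls to the robot, and variables do not carry over. Pictures are saved under pics/ and viewed, about 8 in all and at most 12, crops included, and the job is handed in when it is done.

Besides the shell and the picture viewer there is one more tool, called after ">>>" in YAML: its name, and indented under it one key for each argument. apply_moves: Moves the arm, as the interface text tells. Its arguments: {"type":"object","properties":{"rows":{"type":"array","items":{"type":"array"}},"squeeze":{"type":"number"}},"required":["rows"]}

```bash
mkdir -p pics; ls; python3 - <<'E'
from station import r
import cv2, numpy as np
s=r.sense(); print({k:np.round(v,3) for k,v in s.items()})
for n in ["top","scene"]:
    d=r.read_camera(n); np.savez(f"pics/{n}0.npz",**d)
    cv2.imwrite(f"pics/{n}0.png",d["color"][:,:,::-1]); print(n,d["fovy"],d["cx"],d["cy"],np.round(d["camera_from_world"],3).tolist(),[k for k in d])
E
```

```text
pics
{'clock': np.float64(0.0), 'joint_positions': array([-1.237,  0.351,  1.652,  0.   ,  1.139, -0.085]), 'dq': array([-0.   , -0.   ,  0.   ,  0.001, -0.002,  0.001]), 'effort': array([ 2.0000e-03, -5.0608e+01, -2.9140e+01, -0.0000e+00,  5.0000e-03,
        0.0000e+00]), 'eef_pos': array([ 0.224, -0.502,  0.231]), 'orientation': array([-0.001,  0.978,  0.208, -0.   ]), 'ft_force': array([-0.279,  0.225, -0.091]), 'torque': array([0.014, 0.004, 0.012]), 'opening': np.float64(1.001)}
top 57.76875992970035 253.95746832321183 191.05841136643255 [[-0.012, -1.0, -0.011, -0.011], [0.999, -0.012, 0.048, -0.469], [-0.048, -0.011, 0.999, -1.03], [0.0, 0.0, 0.0, 1.0]] ['color', 'fovy', 'cx', 'cy', 'camera_from_world']
scene 50.3186128411787 245.83958359654022 188.375109517276 [[-0.655, 0.756, 0.018, 0.33], [-0.404, -0.37, 0.837, 0.135], [0.639, 0.541, 0.547, -1.514], [0.0, 0.0, 0.0, 1.0]] ['color', 'fovy', 'cx', 'cy', 'camera_from_world']
```

View pics/top0.png

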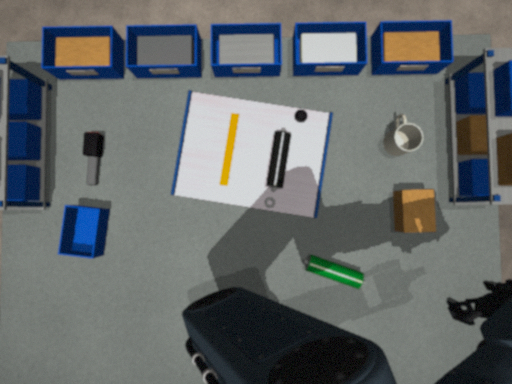

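View pics/scene0.png

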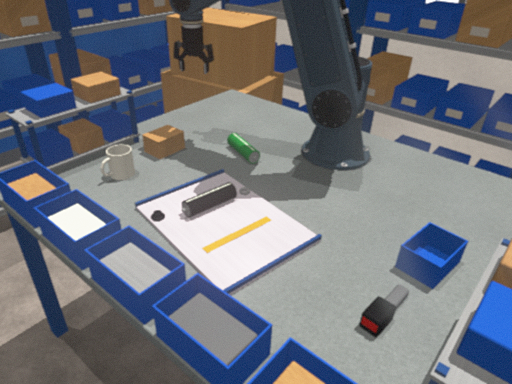

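The top view shows the plate, with the band around (230,149) and the roller around (279,158). The end cap is at (301,116), the bearing at (269,201), and the green decoy sits off the plate at (335,271). Next I'll measure the band and the roller.

```bash
cat > h.py <<'E'
from station import r
import cv2, numpy as np
def cast(d,uv,z):
    f=d["color"].shape[0]/2/np.tan(np.radians(d["fovy"])/2)
    T=np.array(d["camera_from_world"]); R,t=T[:3,:3],T[:3,3]
    uv=np.atleast_2d(uv).astype(float)
    ray=np.c_[(uv[:,0]-d["cx"])/f,-(uv[:,1]-d["cy"])/f,-np.ones(len(uv))]@R
    o=-R.T@t; return o+ray*((z-o[2])/ray[:,2])[:,None]
def proj(d,P):
    f=d["color"].shape[0]/2/np.tan(np.radians(d["fovy"])/2)
    T=np.array(d["camera_from_world"]); c=np.atleast_2d(P)@T[:3,:3].T+T[:3,3]
    return np.c_[d["cx"]-f*c[:,0]/c[:,2], d["cy"]+f*c[:,1]/c[:,2]]
def rect(mask):
    n,l,st,_=cv2.connectedComponentsWithStats(mask.astype(np.uint8))
    k=1+np.argmax(st[1:,4]); return np.argwhere(l==k)[:,::-1],st[k]
def axis(P):
    P=P[:,:2]; c=P.mean(0); u=np.linalg.svd(P-c)[2][0] if len(P)<3000 else np.linalg.eigh(np.cov((P-c).T))[1][:,1]
    u=u if u[0]>0 else -u; s=(P-c)@u; n=(P-c)@[-u[1],u[0]]
    return c,np.degrees(np.arctan2(u[1],u[0])),np.ptp(s),np.ptp(n)
def measure(d):
    hsv=cv2.cvtColor(np.ascontiguousarray(d["color"]),cv2.COLOR_RGB2HSV).astype(int); H,S,V=[hsv[...,i] for i in range(3)]
    yel,_=rect((H>15)&(H<32)&(S>130)&(V>120))
    return hsv,yel
E
cat > m0.py <<'E'
from h import *
for n in ["top","scene"]:
    d=dict(np.load(f"pics/{n}0.npz")); img=d["color"]
    hsv=cv2.cvtColor(img,cv2.COLOR_RGB2HSV).astype(int); H,S,V=[hsv[...,i] for i in range(3)]
    m=(H>18)&(H<30)&(S>150)&(V>120)
    box=(slice(100,210),slice(170,335)) if n=="top" else (slice(170,285),slice(135,320))
    mm=np.zeros_like(m); mm[box]=m[box]; p,st=rect(mm)
    print(n,"band",axis(cast(d,p,0.013)))
    m=(V<75); mm=np.zeros_like(m)
    b2=(slice(122,195),slice(255,300)) if n=="top" else (slice(175,225),slice(175,245))
    mm[b2]=m[b2]; p,st=rect(cv2.morphologyEx(mm.astype(np.uint8),cv2.MORPH_CLOSE,np.ones((5,5))))
    print("roller mask",st,axis(cast(d,p,0.037)))
    if n=="top":
        w=np.zeros_like(m); w[b2]=(V>130)[b2]; hull=cv2.fillConvexPoly(np.zeros(m.shape,np.uint8),cv2.convexHull(p.astype(np.int32)),1)
        w&=hull>0; q,st=rect(w); print("white",st,axis(cast(d,q,0.062)))
d=dict(np.load("pics/top0.npz")); 
for n,uv,z in [("corners",[[190,91],[333,112],[316,217],[173,195]],.02),("bearing",[[269,202]],.022),("cap",[[301,116]],.03)]: print(n,np.round(cast(d,uv,z),3).tolist())
cv2.imwrite("pics/c0.png",cv2.resize(d["color"][85:225,165:340,::-1],None,fx=4,fy=4,interpolation=cv2.INTER_CUBIC))
E
python3 m0.py
```

```text
top band (array([0.59622629, 0.05691718]), np.float64(-9.832368640467946), np.float64(0.2160693746459283), np.float64(0.020862933232327553))
roller mask [267 132  23  56 850] (array([ 0.55883673, -0.08893904]), np.float64(-9.37681309642326), np.float64(0.16573660180368907), np.float64(0.04604410313692167))
white [274 132  10  53 123] (array([ 0.55995607, -0.08906852]), np.float64(-9.93106965822377), np.float64(0.15151118289669735), np.float64(0.0068892000377289665))
scene band (array([0.60979049, 0.05703075]), np.float64(-10.091743388724181), np.float64(0.21357419523751792), np.float64(0.0177164532640904))
roller mask [188 185  48  30 524] (array([ 0.55790488, -0.08020903]), np.float64(-6.877269518818921), np.float64(0.17394968842828296), np.float64(0.05961701356571112))
corners [[0.773, 0.172, 0.02], [0.702, -0.256, 0.02], [0.39, -0.199, 0.02], [0.46, 0.224, 0.02]]
bearing [[0.436, -0.061, 0.022]]
cap [[0.689, -0.159, 0.03]]
```

View pics/c0.png

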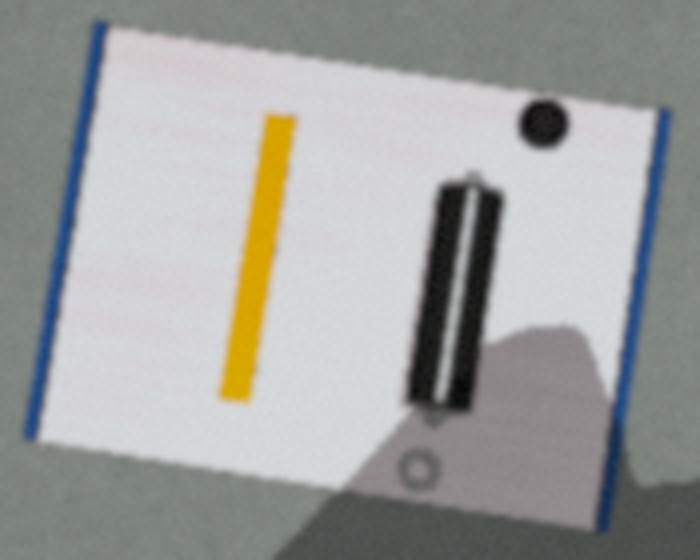

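The top view puts the roller about 150 mm from the band on the -y side, parallel to it and about 11 mm off lengthwise. The scene view puts the band 13 mm from where the top view does along x, so I'll check that with the wrist camera from close up. I'll move over there with the fingers shut.

>>> apply_moves:
  rows:
    - [1,[1,-0.5,0],[0,0,0]]
    - [1,[1,-0.5,0],[0,0,0]]
    - [1,[1,-0.5,0],[0,0,0]]
    - [1,[1,-0.5,0],[0,0,0]]
    - [1,[1,-0.5,0],[0,0,0]]
    - [1,[1,-0.5,0],[0,0,0]]
    - [1,[1,-0.5,0],[0,0,0]]
    - [1,[1,-0.5,0],[0,0,0]]
  squeeze: 40

```text
clock: 1.1
eef_pos: [0.3682, -0.3242, 0.2288]
orientation: [-0.003, 0.978, 0.206, -0.001]
ft_force: [-0.6, -0.7, 0.4]
opening: 0.0
```

>>> apply_moves:
  rows:
    - [1,[1,-0.5,0],[0,0,0]]
    - [1,[1,-0.5,0],[0,0,0]]
    - [1,[1,-0.5,0],[0,0,0]]
    - [1,[1,-0.5,0],[0,0,0]]
    - [1,[0,0,0],[0,0,0.0236]]
    - [1,[0,0,0],[0,0,0.0236]]
    - [1,[0,0,0],[0,0,0.0236]]
    - [1,[0,0,0],[0,0,0.0236]]

```text
clock: 2.1
eef_pos: [0.4416, -0.2323, 0.2269]
orientation: [-0.004, 0.995, -0.096, -0.004]
ft_force: [-0.2, -0.9, 0.9]
opening: 0.006
```

```bash
cat > st.py <<'E'
from h import *
from scipy.spatial.transform import Rotation as Ro
import sys
def state(goal=None,yaw=None):
    s=r.sense(); p=np.array(s["eef_pos"]); q=s["orientation"]; M=Ro.from_quat([q[1],q[2],q[3],q[0]]).as_matrix()
    print("t",round(float(s["clock"]),2),"p",np.round(p,4),"yaw",round(np.degrees(np.arctan2(M[1,0],M[0,0])),2),"z",np.round(M[:,2],4),"F",np.round(s["ft_force"],1),"open",round(float(s["opening"]),2))
    if goal is not None:
        print("to goal, tool mm",np.round(M.T@(np.array(goal)-p)*1e3,1))
    return p,M
if __name__=="__main__": state([float(a) for a in sys.argv[1:4]] if len(sys.argv)>3 else None)
E
python3 st.py .559 -.089 .15
```

```text
t 2.1 p [ 0.4416 -0.2323  0.2269] yaw -11.0 z [-0.0066  0.0079 -0.9999] F [-0.2 -0.9  0.9] open 0.01
to goal, tool mm [  88.5 -162.5   77.2]
```

>>> apply_moves:
  rows:
    - [1,[0.5,-0.95,0.1],[0,0,0]]
    - [1,[0.5,-0.95,0.1],[0,0,0]]
    - [1,[0.5,-0.95,0.1],[0,0,0]]
    - [1,[0.5,-0.95,0.1],[0,0,0]]
    - [1,[0.5,-0.95,0.1],[0,0,0]]
    - [1,[0.5,-0.95,0.1],[0,0,0]]
    - [1,[0.5,-0.9,0.1],[0,0,0]]
    - [1,[0,0,0],[0,0,0]]

```text
clock: 3.1
eef_pos: [0.5614, -0.0823, 0.2068]
orientation: [-0.004, 0.995, -0.098, -0.006]
ft_force: [-0.0, -0.9, -0.2]
opening: 0.002
```

```bash
python3 - <<'E'
from st import *
p,M=state([.559,-.089,.15])
d=r.read_camera("wrist"); np.savez("pics/w1.npz",**d); print(d["fovy"],d["cx"],d["cy"])
T=np.array(d["camera_from_world"]); print("cam pos",-T[:3,:3].T@T[:3,3], "look",-T[2,:3])
cv2.imwrite("pics/w1.png",d["color"][:,:,::-1])
E
```

```text
t 3.1 p [ 0.5614 -0.0823  0.2068] yaw -11.2 z [-0.0112  0.0092 -0.9999] F [-0.  -0.9 -0.2] open 0.0
to goal, tool mm [-0.4  7.4 56.7]
65.70646984690485 259.48976777135346 189.36930903372013
cam pos [ 0.64069665 -0.09791498  0.34740299] look [-0.31359491  0.06876745 -0.9470635 ]
```

View pics/w1.png

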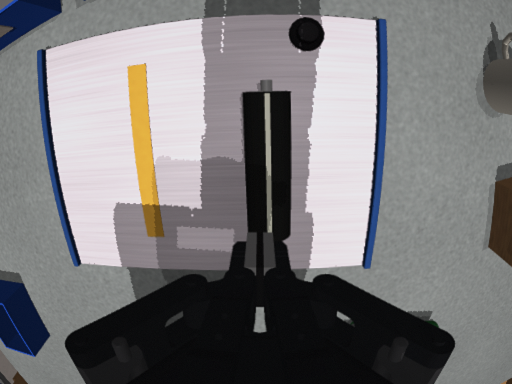

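The wrist view shows the whole band, from (137,65) to (154,236). The roller's far end is at (266,92) with its white line near column 268, and the fingers hide its near end. I'll cast these points with the fisheye model.

```bash
cat >> h.py <<'E'
def fcast(d,uv,z):
    f=d["color"].shape[0]/2/np.tan(np.radians(d["fovy"])/2)
    T=np.array(d["camera_from_world"]); R,t=T[:3,:3],T[:3,3]
    uv=np.atleast_2d(uv).astype(float); a=uv-[d["cx"],d["cy"]]; rr=np.hypot(*a.T)+1e-9; th=rr/f
    ray=np.c_[a[:,0]/rr*np.sin(th),-a[:,1]/rr*np.sin(th),-np.cos(th)]@R
    o=-R.T@t; return o+ray*((z-o[2])/ray[:,2])[:,None]
E
python3 - <<'E'
from h import *
d=dict(np.load("pics/w1.npz")); img=d["color"]
hsv=cv2.cvtColor(img,cv2.COLOR_RGB2HSV).astype(int); H,S,V=[hsv[...,i] for i in range(3)]
m=(H>15)&(H<30)&(S>120)&(V>80); m[:,300:]=0; p,st=rect(m); P=fcast(d,p,.013); print("band",st,axis(P))
c,a,_,_=axis(P); u=np.array([np.cos(np.radians(a)),np.sin(np.radians(a))]); s=(P[:,:2]-c)@u; print("mid of ends",c+u*(s.max()+s.min())/2)
w=np.zeros_like(m); w[96:228,258:278]=(V>100)[96:228,258:278]; q,st=rect(w); Q=fcast(d,q,.062); print("white",st,axis(Q), Q[Q[:,0].argmax()])
print("far face top", fcast(d,[[266,92]],.062), "stub", fcast(d,[[266,80]],.043))
b=np.zeros_like(m); b[100:228,236:300]=(V<30)[100:228,236:300]
for row in (110,150,190): 
    cols=np.flatnonzero(b[row]); print(row,cols.min(),cols.max(),np.round(fcast(d,[[cols.min()-.5,row],[cols.max()+.5,row]],.045)[:,:2],4).tolist())
print("lip corners",np.round(fcast(d,[[40,50],[383,20],[368,268],[77,265]],.022),3).tolist())
E
```

```text
band [ 128   64   36  173 2978] (array([0.60586875, 0.05472906]), np.float64(-9.846222207842954), np.float64(0.2187579511112605), np.float64(0.02363970127435191))
mid of ends [0.60018371 0.05571576]
white [265  96   7 132 610] (array([ 0.57472462, -0.09149896]), np.float64(-9.820093310840258), np.float64(0.13554101247329717), np.float64(0.004807494616901832)) [ 0.63648391 -0.10050673  0.062     ]
far face top [[ 0.64007082 -0.10217566  0.062     ]] stub [[ 0.65209001 -0.10483914  0.043     ]]
110 244 289 [[0.6265, -0.0767], [0.6177, -0.1222]]
150 245 289 [[0.5857, -0.0692], [0.5768, -0.1149]]
190 246 289 [[0.5428, -0.061], [0.5336, -0.1075]]
lip corners [[0.777, 0.169, 0.022], [0.704, -0.25, 0.022], [0.393, -0.198, 0.022], [0.467, 0.223, 0.022]]
```

The wrist and top views agree to 3–4 mm: band middle at (0.598, 0.056) at -9.8°, roller centre at (0.561, -0.089). The distance to roll is 0.149 m. I'll go down to just behind the top of the roller and fix the tilt and yaw on the way.

```bash
cat > go.py <<'E'
from st import *
# band frame: u along, n across; print TCP across/along relative to band middle
u=np.array([.985,-.171]); n=np.array([.171,.985]); B=np.array([.598,.056])
def rep(across,along,z):
    g=np.r_[B+u*along+n*across,z]; p,M=state(g)
    print("across,along mm",np.round([(p[:2]-B)@n*1e3,(p[:2]-B)@u*1e3],1))
    a=np.radians(-9.83); D=np.array([[np.cos(a),np.sin(a),0],[np.sin(a),-np.cos(a),0],[0,0,-1]]).T
    D=np.c_[[np.cos(a),np.sin(a),0],[np.sin(a),-np.cos(a),0],[0,0,-1]]
    print("turn units",np.round(Ro.from_matrix(M.T@D).as_rotvec()/(2*np.pi),4))
if __name__=="__main__": rep(*[float(x) for x in sys.argv[1:4]])
E
python3 go.py -.157 -.0115 .075
```

```text
t 3.15 p [ 0.561  -0.083   0.2069] yaw -11.24 z [-0.0113  0.0091 -0.9999] F [ 0.2 -0.8 -0.2] open 0.0
to goal, tool mm [  3.3  14.5 131.7]
across,along mm [-143.2  -12.7]
turn units [-0.0011  0.002  -0.0039]
```

>>> apply_moves:
  rows:
    - [1,[0,0,0],[-0.001,0.002,-0.004]]
    - [1,[0.05,0.2,1],[0,0,0]]
    - [1,[0.05,0.2,1],[0,0,0]]
    - [1,[0,0.2,1],[0,0,0]]
    - [1,[0,0,1],[0,0,0]]
    - [1,[0,0,0.8],[0,0,0]]
    - [1,[0,0,0.1],[0,0,0]]
    - [1,[0,0,0],[0,0,0]]

```text
clock: 4.15
eef_pos: [0.5585, -0.1041, 0.0834]
orientation: [0.001, 0.996, -0.084, 0.003]
ft_force: [-0.1, -0.3, 0.6]
opening: -0.002
```

```bash
python3 go.py -.157 -.0115 .064
```

```text
t 4.15 p [ 0.5585 -0.1041  0.0834] yaw -9.64 z [ 0.0053 -0.0033 -1.    ] F [-0.1 -0.3  0.6] open -0.0
to goal, tool mm [-0.  -7.6 19.3]
across,along mm [-164.5  -11.6]
turn units [ 0.0004 -0.0009  0.0005]
```

>>> apply_moves:
  rows:
    - [1,[0,-0.3,0.6],[0,0,0]]
    - [1,[0,0,0.1],[0,0,0]]
    - [1,[0,0,0],[0,0,0]]

```text
clock: 4.53
eef_pos: [0.5605, -0.0964, 0.0662]
orientation: [0.002, 0.996, -0.084, 0.004]
ft_force: [0.3, 0.3, 0.3]
opening: -0.002
```

>>> apply_moves:
  rows:
    - [1,[0,0,0.08],[0,0,0]]

```text
clock: 4.65
eef_pos: [0.5608, -0.0964, 0.0644]
orientation: [0.002, 0.996, -0.084, 0.004]
ft_force: [1.2, 0.5, -0.8]
opening: -0.0
```

>>> apply_moves:
  rows:
    - [1,[0,0,0.08],[0,0,0]]

```text
clock: 4.78
eef_pos: [0.5608, -0.0965, 0.0624]
orientation: [0.002, 0.996, -0.084, 0.004]
ft_force: [0.5, 0.4, 0.1]
opening: -0.004
```

```bash
python3 go.py -.157 -.0115 .062
```

```text
t 4.78 p [ 0.5608 -0.0965  0.0624] yaw -9.61 z [ 0.0084 -0.0042 -1.    ] F [0.5 0.4 0.1] open -0.0
to goal, tool mm [-1.   0.4  0.4]
across,along mm [-156.5  -10.5]
turn units [ 0.0004 -0.0014  0.0006]
```

>>> apply_moves:
  rows:
    - [1,[0,0,0.06],[0,0,0]]

```text
clock: 4.9
eef_pos: [0.561, -0.0966, 0.0617]
orientation: [0.002, 0.996, -0.084, 0.004]
ft_force: [-7.9, 0.7, 21.5]
opening: 0.004
```

>>> apply_moves:
  rows:
    - [1,[0,0,0.06],[0,0,0]]

```text
clock: 5.03
eef_pos: [0.561, -0.0967, 0.0616]
orientation: [0.002, 0.996, -0.084, 0.004]
ft_force: [-10.3, 0.7, 25.4]
opening: 0.002
```

Contact is at z≈0.0618, and commanding 1.5 mm below it gives about 25 N. I'll use about 1 mm for the push.

>>> apply_moves:
  rows:
    - [1,[0,-0.25,0.04],[0,0,0]]
    - [1,[0,-0.25,0.04],[0,0,0]]

```text
clock: 5.28
eef_pos: [0.563, -0.0847, 0.0619]
orientation: [0.002, 0.996, -0.084, 0.004]
ft_force: [-4.7, -0.5, 11.9]
opening: 0.007
```

>>> apply_moves:
  rows:
    - [1,[0,-0.25,0.04],[0,0,0]]
    - [1,[0,-0.25,0.04],[0,0,0]]

```text
clock: 5.52
eef_pos: [0.5653, -0.0722, 0.0618]
orientation: [0.002, 0.996, -0.084, 0.005]
ft_force: [-4.6, 0.5, 12.1]
opening: -0.004
```

```bash
python3 go.py -.157 -.0115 .062; python3 - <<'E'
from h import *
d=r.read_camera("wrist"); np.savez("pics/w2.npz",**d); cv2.imwrite("pics/w2.png",d["color"][:,:,::-1])
E
```

```text
t 5.53 p [ 0.5653 -0.0722  0.0618] yaw -9.63 z [ 0.0088 -0.0051 -0.9999] F [-4.6  0.5 12.1] open -0.0
to goal, tool mm [-1.3 25.1 -0.1]
across,along mm [-131.8  -10.3]
turn units [ 0.0006 -0.0015  0.0005]
```

View pics/w2.png

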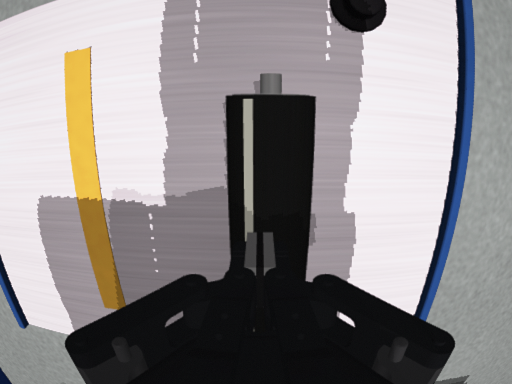

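The roller is rolling. The white line has moved left to column 248 of a body spanning 227–316, while the fingertip advanced 24.7 mm at constant height. I'll finish this stroke, reset, and start the next.

>>> apply_moves:
  rows:
    - [1,[0,-0.2,0.04],[0,0,0]]
    - [1,[0,0,0.03],[0,0,0]]
    - [1,[0,0,-0.4],[0,0,0]]
    - [1,[0,0.6,0],[0,-0.0015,0]]
    - [1,[0,0,0.2],[0,0,0]]
    - [1,[0,0,0],[0,0,0]]

```text
clock: 6.32
eef_pos: [0.5636, -0.0826, 0.0669]
orientation: [0.002, 0.996, -0.084, -0.0]
ft_force: [-0.0, 0.5, 0.3]
opening: 0.002
```

```bash
python3 go.py -.142 -.0115 .062;  python3 - <<'E'
from h import *
d=r.read_camera("top"); np.savez("pics/t3.npz",**d)
for n,dd in (("t0",dict(np.load("pics/top0.npz"))),("t3",d)):
    V=dd["color"].max(2); m=(V<75); 
    a=proj(dd,[[.64,-.1,.037]])[0]
    mm=np.zeros_like(m); c0=255; mm[124:170,240:298]=m[124:170,240:298]; p,st=rect(mm); print(n,st,axis(cast(dd,p,.037)))
E
```

```text
t 6.33 p [ 0.5636 -0.0826  0.0669] yaw -9.64 z [-3.0e-04 -3.4e-03 -1.0e+00] F [-0.   0.5  0.3] open 0.0
to goal, tool mm [-1.3 -0.5  4.9]
across,along mm [-142.4  -10.2]
turn units [ 0.0005 -0.      0.0005]
t0 [269 132  12  38 229] (array([ 0.58554712, -0.07962112]), np.float64(-10.173093970961698), np.float64(0.1129590629780297), np.float64(0.01776714239788343))
t3 [252 124  46  46 905] (array([ 0.56651406, -0.07870306]), np.float64(79.2240293426365), np.float64(0.13253151802321286), np.float64(0.13702272584600372))
```

>>> apply_moves:
  rows:
    - [1,[0,0,0.2],[0,0,0]]
    - [1,[0,0,0.06],[0,0,0]]
    - [1,[0,-0.25,0.04],[0,0,0]]
    - [1,[0,-0.3,0.04],[0,0,0]]
    - [1,[0,-0.3,0.04],[0,0,0]]
    - [1,[0,-0.3,0.04],[0,0,0]]
    - [1,[0,0,0.03],[0,0,0]]

```text
clock: 7.25
eef_pos: [0.5692, -0.0529, 0.0617]
orientation: [0.002, 0.997, -0.083, 0.001]
ft_force: [-5.2, 1.4, 13.3]
opening: 0.004
```

>>> apply_moves:
  rows:
    - [1,[0,0,-0.4],[0,0,0]]
    - [1,[0,0.65,0],[0,0,0]]
    - [1,[0,0,0.2],[0,0,0]]
    - [1,[0,0,0],[0,0,0]]

```text
clock: 7.75
eef_pos: [0.566, -0.0701, 0.066]
orientation: [0.002, 0.997, -0.083, 0.0]
ft_force: [-0.4, 0.2, -0.5]
opening: 0.001
```

```bash
python3 go.py -.127 -.0115 .062; python3 - <<'E'
from h import *
d=r.read_camera("wrist"); np.savez("pics/w4.npz",**d)
V=d["color"].max(2); 
for row in (110,130,150,170):
    b=V[row,150:370]<30; cols=150+np.flatnonzero(b); print(row,cols.min(),cols.max(),np.round(fcast(d,[[cols.min()-.5,row],[cols.max()+.5,row]],.04)[:,:2]@[.171,.985]-.1574,4))
E
```

```text
t 7.75 p [ 0.566  -0.0701  0.066 ] yaw -9.55 z [ 3.0e-04 -4.4e-03 -1.0e+00] F [-0.4  0.2 -0.5] open 0.0
to goal, tool mm [-1.5 -2.8  4. ]
across,along mm [-129.7  -10. ]
turn units [ 0.0007 -0.0002  0.0008]
110 202 285 [-0.0957 -0.143 ]
130 203 285 [-0.0959 -0.1432]
150 203 284 [-0.0955 -0.1428]
170 204 284 [-0.0956 -0.1431]
```

The wrist silhouette puts the roller at -119.4 mm, against -119.3 mm expected from pure rolling, and it is still parallel to the band. I'll continue.

>>> apply_moves:
  rows:
    - [1,[0,-0.05,0.16],[0,0,0]]
    - [1,[0,0,0.06],[0,0,0]]
    - [1,[0,-0.3,0.04],[0,0,0]]
    - [1,[0,-0.3,0.04],[0,0,0]]
    - [1,[0,-0.3,0.04],[0,0,0]]
    - [1,[0,-0.3,0.04],[0,0,0]]
    - [1,[0,-0.2,0.04],[0,0,0]]
    - [1,[0,0,0.03],[0,0,0]]

```text
clock: 8.8
eef_pos: [0.5731, -0.0319, 0.0613]
orientation: [0.002, 0.997, -0.082, 0.001]
ft_force: [-4.4, 1.5, 12.4]
opening: 0.002
```

>>> apply_moves:
  rows:
    - [1,[0,0,-0.4],[0,0,0]]
    - [1,[0,0.65,0],[0,0,0]]
    - [1,[0,0,0.2],[0,0,0]]
    - [1,[0,0,0],[0,0,0]]

```text
clock: 9.3
eef_pos: [0.5699, -0.049, 0.0659]
orientation: [0.002, 0.997, -0.082, 0.001]
ft_force: [-0.8, -0.0, -0.3]
opening: -0.001
```

```bash
cat > roll.py <<'E'
from go import *
d=r.read_camera("wrist"); V=d["color"].max(2); cs=[]
for row in (110,140,170):
    b=(V[row,130:390]<30).astype(np.uint8); cols=130+np.flatnonzero(b); cs.append(fcast(d,[[cols.min()-.5,row],[cols.max()+.5,row]],.04)[:,:2])
e=[np.round(((c-B)@n).mean()*1e3,1) for c in cs]; w=[np.round(np.ptp((c-B)@n)*1e3,1) for c in cs]
mid=e[1]/1e3; print("roller across mm",e,"width",w); rep(mid-.008,-.0115,.062)
E
python3 roll.py
```

```text
roller across mm [np.float64(-99.1), np.float64(-99.1), np.float64(-99.0)] width [np.float64(46.7), np.float64(46.3), np.float64(46.3)]
t 9.35 p [ 0.5701 -0.049   0.0661] yaw -9.43 z [ 0.0017 -0.0051 -1.    ] F [0.6 1.1 0.2] open 0.0
to goal, tool mm [-1.9 -1.2  4.1]
across,along mm [-108.2   -9.5]
turn units [ 0.0008 -0.0004  0.0011]
```

>>> apply_moves:
  rows:
    - [1,[-0.05,-0.05,0.16],[0.0008,0,0.001]]
    - [1,[0,0,0.06],[0,0,0]]
    - [1,[0,-0.3,0.04],[0,0,0]]
    - [1,[0,-0.3,0.04],[0,0,0]]
    - [1,[0,-0.3,0.04],[0,0,0]]
    - [1,[0,-0.3,0.04],[0,0,0]]
    - [1,[0,-0.2,0.04],[0,0,0]]
    - [1,[0,0,0.03],[0,0,0]]

```text
clock: 10.35
eef_pos: [0.5759, -0.0102, 0.0606]
orientation: [-0.001, 0.996, -0.086, 0.002]
ft_force: [-3.5, 1.7, 11.2]
opening: -0.002
```

>>> apply_moves:
  rows:
    - [1,[0,0,-0.4],[0,0,0]]
    - [1,[0,0.65,0],[0,0,0]]
    - [1,[0,0,0.2],[0,0,0]]
    - [1,[0,0,0],[0,0,0]]

```text
clock: 10.85
eef_pos: [0.5724, -0.0274, 0.0652]
orientation: [-0.001, 0.996, -0.086, 0.002]
ft_force: [0.6, -0.3, -0.3]
opening: 0.003
```

```bash
python3 roll.py
```

```text
roller across mm [np.float64(-81.2), np.float64(-81.1), np.float64(-81.2)] width [np.float64(48.7), np.float64(48.4), np.float64(47.8)]
t 10.9 p [ 0.5726 -0.0274  0.0653] yaw -9.85 z [ 0.0046  0.0019 -1.    ] F [-0.1 -0.1  0.6] open 0.0
to goal, tool mm [-0.7  2.6  3.3]
across,along mm [-86.5 -10.8]
turn units [-0.0004 -0.0007 -0.0001]
```

>>> apply_moves:
  rows:
    - [1,[0,0.12,0],[0,-0.0007,0]]
    - [1,[0,0,0.14],[0,0,0]]
    - [1,[0,0,0.06],[0,0,0]]
    - [1,[0,-0.3,0.04],[0,0,0]]
    - [1,[0,-0.3,0.04],[0,0,0]]
    - [1,[0,-0.3,0.04],[0,0,0]]
    - [1,[0,-0.3,0.04],[0,0,0]]
    - [1,[0,0,0.03],[0,0,0]]

```text
clock: 11.9
eef_pos: [0.5778, 0.0008, 0.0617]
orientation: [-0.001, 0.996, -0.085, 0.0]
ft_force: [-4.3, 1.3, 11.2]
opening: -0.003
```

>>> apply_moves:
  rows:
    - [1,[0,0,-0.4],[0,0,0]]
    - [1,[0,0.65,0],[0,0,0]]
    - [1,[0,0,0.2],[0,0,0]]
    - [1,[0,0,0],[0,0,0]]

```text
clock: 12.4
eef_pos: [0.5746, -0.0166, 0.0663]
orientation: [-0.001, 0.996, -0.086, 0.0]
ft_force: [-0.4, 0.5, 0.4]
opening: 0.0
```

```bash
python3 roll.py
```

```text
roller across mm [np.float64(-65.6), np.float64(-65.7), np.float64(-65.5)] width [np.float64(47.9), np.float64(48.2), np.float64(48.2)]
t 12.45 p [ 0.5747 -0.0166  0.0665] yaw -9.81 z [ 9.0e-04  2.7e-03 -1.0e+00] F [ 0.3 -0.2 -0.9] open 0.0
to goal, tool mm [-1.  -1.9  4.5]
across,along mm [-75.5 -10.5]
turn units [-0.0005 -0.0001  0.0001]
```

>>> apply_moves:
  rows:
    - [1,[0,-0.05,0.18],[0,0,0]]
    - [1,[0,0,0.06],[0,0,0]]
    - [1,[0,-0.3,0.04],[0,0,0]]
    - [1,[0,-0.3,0.04],[0,0,0]]
    - [1,[0,-0.3,0.04],[0,0,0]]
    - [1,[0,-0.3,0.04],[0,0,0]]
    - [1,[0,-0.15,0.04],[0,0,0]]
    - [1,[0,0,0.03],[0,0,0]]

```text
clock: 13.45
eef_pos: [0.5817, 0.0211, 0.0612]
orientation: [-0.002, 0.996, -0.085, 0.001]
ft_force: [-3.5, 2.4, 12.1]
opening: 0.0
```

>>> apply_moves:
  rows:
    - [1,[0,0,-0.4],[0,0,0]]
    - [1,[0,0.65,0],[0,0,0]]
    - [1,[0,0,0.2],[0,0,0]]
    - [1,[0,0,0],[0,0,0]]

```text
clock: 13.95
eef_pos: [0.5784, 0.004, 0.0655]
orientation: [-0.002, 0.996, -0.085, 0.001]
ft_force: [-0.1, 0.2, 0.2]
opening: -0.002
```

```bash
python3 roll.py
```

```text
roller across mm [np.float64(-49.0), np.float64(-48.7), np.float64(-49.2)] width [np.float64(44.2), np.float64(44.4), np.float64(44.3)]
t 14.0 p [0.5785 0.004  0.0657] yaw -9.69 z [ 0.0018  0.0032 -1.    ] F [0.1 0.4 0.2] open 0.0
to goal, tool mm [-1.2  2.1  3.7]
across,along mm [-54.5 -10.3]
turn units [-0.0005 -0.0002  0.0004]
```

>>> apply_moves:
  rows:
    - [1,[0,0.1,0],[0,0,0]]
    - [1,[0,0,0.15],[0,0,0]]
    - [1,[0,0,0.06],[0,0,0]]
    - [1,[0,-0.3,0.04],[0,0,0]]
    - [1,[0,-0.3,0.04],[0,0,0]]
    - [1,[0,-0.3,0.04],[0,0,0]]
    - [1,[0,-0.3,0.04],[0,0,0]]
    - [1,[0,0,0.03],[0,0,0]]

```text
clock: 15.0
eef_pos: [0.5838, 0.0329, 0.0618]
orientation: [-0.002, 0.996, -0.084, 0.001]
ft_force: [-4.5, 1.6, 10.6]
opening: -0.002
```

>>> apply_moves:
  rows:
    - [1,[0,0,-0.4],[0,0,0]]
    - [1,[0,0.65,0],[0,0,0]]
    - [1,[0,0,0.2],[0,0,0]]
    - [1,[0,0,0],[0,0,0]]

```text
clock: 15.5
eef_pos: [0.5807, 0.0154, 0.0665]
orientation: [-0.002, 0.996, -0.084, 0.001]
ft_force: [-0.1, 0.6, 1.1]
opening: -0.002
```

```bash
python3 roll.py
```

```text
roller across mm [np.float64(-31.0), np.float64(-31.1), np.float64(-30.9)] width [np.float64(48.1), np.float64(48.3), np.float64(48.3)]
t 15.55 p [0.5808 0.0154 0.0666] yaw -9.65 z [ 0.003   0.0034 -1.    ] F [ 0.2  0.3 -0.3] open -0.0
to goal, tool mm [-1.5 -3.8  4.6]
across,along mm [-42.9 -10. ]
turn units [-0.0006 -0.0004  0.0005]
```

>>> apply_moves:
  rows:
    - [1,[-0.05,-0.12,0.18],[0,0,0]]
    - [1,[0,0,0.06],[0,0,0]]
    - [1,[0,-0.3,0.04],[0,0,0]]
    - [1,[0,-0.3,0.04],[0,0,0]]
    - [1,[0,-0.3,0.04],[0,0,0]]
    - [1,[0,-0.3,0.04],[0,0,0]]
    - [1,[0,0,0.03],[0,0,0]]

```text
clock: 16.42
eef_pos: [0.5862, 0.0519, 0.0615]
orientation: [-0.002, 0.997, -0.083, 0.003]
ft_force: [-2.7, 1.5, 11.6]
opening: -0.001
```

>>> apply_moves:
  rows:
    - [1,[0,0,-0.4],[0,0,0]]
    - [1,[0,0.6,0],[0,0,0]]
    - [1,[0,0,0.2],[0,0,0]]
    - [1,[0,0,0],[0,0,0]]

```text
clock: 16.92
eef_pos: [0.583, 0.0363, 0.0659]
orientation: [-0.002, 0.997, -0.083, 0.002]
ft_force: [-0.6, 0.3, -0.1]
opening: -0.002
```

```bash
python3 roll.py; python3 - <<'E'
from h import *
d=r.read_camera("wrist"); cv2.imwrite("pics/w9.png",d["color"][:,:,::-1])
E
```

```text
roller across mm [np.float64(-14.7), np.float64(-14.4), np.float64(-14.6)] width [np.float64(48.4), np.float64(48.7), np.float64(48.0)]
t 16.98 p [0.5832 0.0363 0.0661] yaw -9.54 z [ 0.0052  0.0041 -1.    ] F [-0.2  0.6  0.5] open 0.0
to goal, tool mm [-0.3  0.5  4.1]
across,along mm [-21.9 -11.2]
turn units [-0.0008 -0.0007  0.0008]
```

View pics/w9.png

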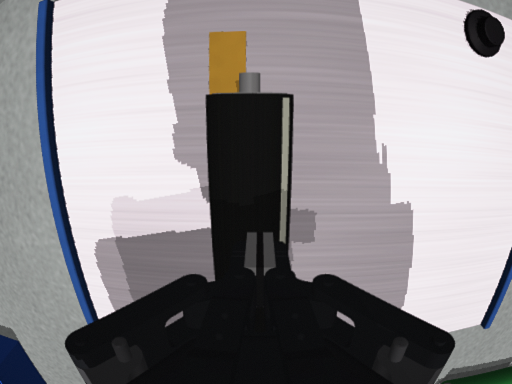

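The roller is nearly there at -14.5 mm, with the band end at (228,62) just left of its axis and the white line coming back up. One last stroke of about 29 mm.

>>> apply_moves:
  rows:
    - [1,[0,0,0.16],[0,0,0]]
    - [1,[0,0,0.06],[0,0,0]]
    - [1,[0,-0.26,0.04],[0,0,0]]
    - [1,[0,-0.26,0.04],[0,0,0]]
    - [1,[0,-0.26,0.04],[0,0,0]]
    - [1,[0,-0.24,0.04],[0,0,0]]
    - [1,[0,0,0.03],[0,0,0]]

```text
clock: 17.9
eef_pos: [0.5884, 0.0641, 0.0618]
orientation: [-0.003, 0.997, -0.083, 0.003]
ft_force: [-4.6, 1.5, 10.4]
opening: 0.002
```

>>> apply_moves:
  rows:
    - [1,[0,0,-0.5],[0,0,0]]
    - [1,[0,0.3,-0.8],[0,0,0]]
    - [1,[0,0,-1],[0,0,0]]
    - [1,[-0.3,0,-1],[0,0,0]]
    - [1,[-0.3,0,-1],[0,0,0]]
    - [1,[0,0,0],[0,0,0]]
    - [1,[0,0,0],[0,0,0]]

```text
clock: 18.77
eef_pos: [0.5715, 0.0561, 0.1772]
orientation: [-0.003, 0.997, -0.083, 0.005]
ft_force: [-0.3, -0.2, 0.2]
opening: -0.001
```

```bash
python3 - <<'E'
from go import *
rep(0,-.0115,.15)
d=r.read_camera("wrist"); np.savez("pics/w10.npz",**d); cv2.imwrite("pics/w10.png",d["color"][:,:,::-1])
E
```

```text
t 18.77 p [0.5715 0.0561 0.1772] yaw -9.51 z [ 0.0107  0.0047 -0.9999] F [-0.3 -0.2  0.2] open -0.0
to goal, tool mm [14.4 -4.1 27.4]
across,along mm [ -4.4 -26.2]
turn units [-0.001  -0.0015  0.0009]
```

View pics/w10.png

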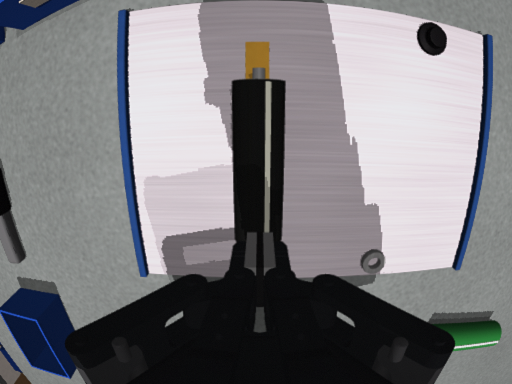

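The band end (246–270, 42–80) is in line with the stub axle at column 259. I'll retract clear of everything and check with the top camera.

>>> apply_moves:
  rows:
    - [1,[-1,0.5,-1],[0,0,0]]
    - [1,[-1,1,-1],[0,0,0]]
    - [1,[-1,1,0],[0,0,0]]
    - [1,[-1,1,0],[0,0,0]]
    - [1,[-1,1,0],[0,0,0]]
    - [1,[-0.5,1,0],[0,0,0]]
    - [1,[0,1,0],[0,0,0]]
    - [1,[0,1,0],[0,0,0]]

```text
clock: 19.82
eef_pos: [0.3981, -0.1103, 0.2207]
orientation: [-0.003, 0.997, -0.082, 0.0]
ft_force: [0.4, -0.3, -0.0]
opening: -0.0
```

>>> apply_moves:
  rows:
    - [1,[0,1,0],[0,0,0]]
    - [1,[0,1,0],[0,0,0]]
    - [1,[0,1,0],[0,0,0]]
    - [1,[0,1,0],[0,0,0]]
    - [1,[0,1,0],[0,0,0]]
    - [1,[0,1,0],[0,0,0]]
    - [1,[0,0,0],[0,0,0]]
    - [1,[0,0,0],[0,0,0]]

```text
clock: 20.82
eef_pos: [0.3707, -0.2638, 0.2143]
orientation: [-0.006, 0.997, -0.083, -0.004]
ft_force: [0.7, 0.8, -0.5]
opening: -0.001
```

```bash
python3 - <<'E'
from go import *
p,M=state()
d=dict(np.load("pics/w10.npz")); V=d["color"].max(2).astype(int)
hsv=cv2.cvtColor(d["color"],cv2.COLOR_RGB2HSV); m=(hsv[...,0]>12)&(hsv[...,0]<30)&(hsv[...,1]>120); m[90:]=0; m[:,:200]=0; m[:,300:]=0
q,st=rect(m); Q=fcast(d,q[q[:,1]<66],.013)[:,:2]; print("band end across mm",((Q-B)@n).min()*1e3,((Q-B)@n).max()*1e3)
for row in (100,150,200):
    c=200+np.flatnonzero(V[row,200:310]<30); e=(fcast(d,[[c.min()-.5,row],[c.max()+.5,row]],.04)[:,:2]-B)@n*1e3; print(row,np.round(e,1),e.mean())
d=r.read_camera("top"); np.savez("pics/t11.npz",**d); img=d["color"]
c=proj(d,[np.r_[B,.037]])[0]; x0,y0=(c-[40,60]).astype(int)
m=img.max(2)<75; mm=np.zeros_like(m); mm[y0:y0+120,x0:x0+80]=m[y0:y0+120,x0:x0+80]
q,st=rect(cv2.morphologyEx(mm.astype(np.uint8),cv2.MORPH_CLOSE,np.ones((5,5)))); cc=axis(cast(d,q,.037)); print("roller top",st,cc,"across/along mm",(cc[0]-B)@n*1e3,(cc[0]-B)@u*1e3)
cv2.imwrite("pics/t11.png",cv2.resize(img[:320,:,::-1],(800,500)))
E
```

```text
t 20.82 p [ 0.3707 -0.2638  0.2143] yaw -9.54 z [-0.0073  0.0119 -0.9999] F [ 0.7  0.8 -0.5] open -0.0
band end across mm -10.335016960549781 12.865347600596445
100 [ 23.  -25.3] -1.1544958840726611
150 [ 22.5 -25.2] -1.3567360663731396
200 [ 22.4 -24.5] -1.050855454181976
roller top [217 124  24  56 816] (array([0.58604407, 0.05655032]), np.float64(-9.424175196428994), np.float64(0.16090648288871373), np.float64(0.045428889602432104)) across/along mm -1.5023995766683267 -11.870700036727758
```

View pics/t11.png

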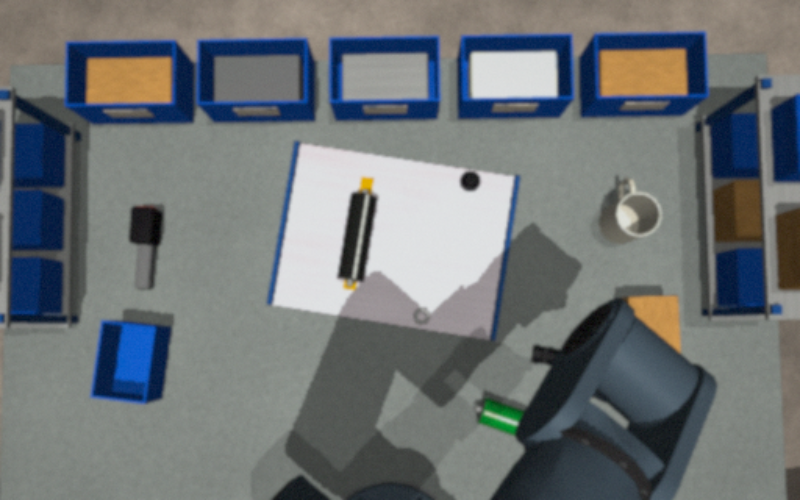

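The top view shows the roller on the band, with both band ends sticking out at (367,184) and (349,286). The other things look unmoved and the gripper is clear, so I'm handing in.

```bash
python3 -c "
from station import r
print(r.sign_off())"
```

```text
the job is handed in; nothing more can be done
None
```

The roller now lies at rest along the yellow band. I rolled it about 149 mm, close to a full turn, in nine short pushes on its top with the fingers shut, pressing with about 10–25 N. I then retracted the arm clear and handed the job in at about 21 s; no verdict is reported.

| Last check | Measured | Limit |
|---|---|---|
| Off the centre line (wrist and top cameras) | 1–2.5 mm | 12 mm |
| Off the middle, lengthwise (top camera) | about 12 mm | 35 mm |
| Angle to the band (top camera) | about 0.5° | 8° |

- **Rolled, not slid:** I compared roller and fingertip travel at one stroke, and they matched pure rolling to 0.1 mm. The white line turned over and came back up near the top. I did not measure the turn angle directly.
- **At rest:** only one picture was taken after the final retreat, so I inferred this from the roller showing the same position about 2 s apart.
- **Other things on the bench:** in the final top picture they look unmoved, by eye only. The carton was partly hidden by the arm.
- **Disagreement:** the scene camera placed the band about 10–13 mm further along x than the top and wrist cameras. Those two agreed to 3–4 mm, so I used them.

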